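# Rack the kit for carrying, in reverse order

## Task

The kit is dry: pack it for carrying, in a rack that will be turned round when it is stowed. Move the ring, the ball, the tumbler and the roller from the drying rack to the wooden carrying rack so that the row comes out in reverse order: whatever stood at one end of the drying rack ends up at the opposite end of the carrying rack, and the inner two change sides likewise. Stand each thing centred over the hole of its own seat, upright as it stood before, and leave all four at rest.

Things in the scene. Friction and masses are not known exactly. Their poses are not given: they have to be found in the camera images.
- ring_center (a point): Centre of the steel grip ring lying flat: 60 mm outside, 40 mm hole, 20 mm high, about 0.22 kg. The point is 10 mm above its underside. Starts on one of the four coasters of the drying rack.
- ball_center (a point): Centre of the hard silicone massage ball, 60 mm across, about 0.12 kg; it sinks 3.5 mm into a hole that it sits on. The point is 30 mm above its lowest point; its axes mean nothing. Starts on one of the four coasters of the drying rack.
- tumbler_center (a point): Centre of the aluminium tumbler, an open cup standing mouth up, 66 mm high, 60 mm across the rim and narrower towards the foot, wall 3 mm, about 0.10 kg. The point is 33 mm above its foot, on its axis; z points up out of the mouth. Starts on one of the four coasters of the drying rack.
- roller_center (a point): Centre of the wooden roller standing on end, a grooved cylinder 44 mm across and 66 mm high, about 0.10 kg. The point is 33 mm above its foot, z along its axis. Starts on one of the four coasters of the drying rack.
- coaster_ring: The white square coaster, 76 x 76 x 8 mm with a 28 mm hole in its middle, on which the ring stands at the start. Fixed on the drying rack; all four look alike and stay put, so it marks the ring's first place in the row. Origin: centre of its underside, 8 mm above the bench; its top is 16 mm above the bench.
- coaster_ball: The white square coaster, 76 x 76 x 8 mm with a 28 mm hole in its middle, on which the ball stands at the start. Fixed on the drying rack; all four look alike and stay put, so it marks the ball's first place in the row. Origin: centre of its underside, 8 mm above the bench; its top is 16 mm above the bench.
- coaster_tumbler: The white square coaster, 76 x 76 x 8 mm with a 28 mm hole in its middle, on which the tumbler stands at the start. Fixed on the drying rack; all four look alike and stay put, so it marks the tumbler's first place in the row. Origin: centre of its underside, 8 mm above the bench; its top is 16 mm above the bench.
- coaster_roller: The white square coaster, 76 x 76 x 8 mm with a 28 mm hole in its middle, on which the roller stands at the start. Fixed on the drying rack; all four look alike and stay put, so it marks the roller's first place in the row. Origin: centre of its underside, 8 mm above the bench; its top is 16 mm above the bench.
- drying_rack: Fixed grey plastic board, 90 x 370 mm, 8 mm thick with 18 mm high ends, on which the four coasters sit in a row. Origin: centre of its underside, on the bench. The row runs along its y axis (about to the robot's left): coaster centres at y = -127.5, -42.5, +42.5 and +127.5 mm, x = 0, in any order.
- carry_rack: Fixed wooden carrying rack, empty at first, roughly parallel to the drying rack: plate 90 x 340 mm, top 18 mm above the bench, end cheeks 36 mm high, 10 mm thick. Four seats in a row along its y axis (about robot's left), each with a 28 mm through hole: centres at y = -127.5, -42.5, +42.5, +127.5 mm, x = 0. Only the ball sinks in, 3.5 mm. Origin: centre of its underside, on the bench.
Things that resemble listed ones, but are neither listed nor needed, are in the scene too. Leave any pink or yellow look-alike of the part that bears roller_center alone.

How it is judged:
By the outcome, as a careful person would: the job done as asked, in the order asked, and still so for the second after the job is handed in, with the robot touching nothing.
It also fails if it takes over 96 s, if anything falls off the work surface, if the arm or the gripper's body presses on something with over 40 N, if the wrist force passes 120 N, or if a joint passes its speed limit or range.

## Robot

A 6-joint arm with a two-finger parallel gripper is mounted at the origin on the work surface. World frame = base frame: x ahead of the robot, y to its left, z up, the work surface at z = 0. Lengths are in m, angles in rad, forces in N, time in s.
With the tool pointing down it reaches from about 0.275 to 0.85 m from the base axis. Payload 19 kg.
Tool frame: the origin (TCP) lies between the finger pads; the fingertips stand 25 mm ahead of it and the grasp point (between the pads) lies 6 mm ahead of it; y points along the fingers, z is the direction in which the jaws open and shut, and the axes are right-handed (so a half turn about y gives the same grasp; the last joint's range is limited). The gripper opens to 85 mm and grips with 20 to 120 N. Pads are 22 mm wide; open, the fingers measure 114 mm over their backs; the gripper's body (76 mm by 85 mm) begins 54 mm behind the grasp point. The pads swing forward as they close: fully open they stand 13 mm farther back than shut.
Start: joints at [-1.32, 0.15, 1.437, -0, 1.554, -0.134], TCP at [0.216, -0.533, 0.256] pointing down, gripper open.
Joint ranges: [-2.8, 2.8], [-0.68, 2.1], [0.12, 2.68], [-1.39, 4.53], [0.16, 2.79], [-2.81, 2.81]. Speed limits (rad/s): [1.89, 1.89, 2.22, 3.01, 3.01, 3.01].

## Interface

Orientations are given as a unit quaternion [x, y, z, w].
In Python, from plant import bot gives the robot as it stands.
- The arm moves only by the tool drive_tool, never from a script. Its arguments are lists of equal length, an entry for each row: "translation": the shift along the tool's x, y, z in m, a list of three; "yaw": the turn about the tool's y in degrees; "claw": the closure in counts, from 0 (fully open) to 255 (shut). A call has 1 to 12 rows; each row shifts and turns the commanded pose from where the row before left it, along the tool's axes as they then stand; what a row does not reach is not made up. A row lasts 1/10 s, in which the tool goes at most 50 mm and 8.59 degrees, less where a joint would pass 70% of its speed; a pose out of reach is approached as far as the arm can. A call with a gripper value outside its range is refused whole. The fingers move at their own pace and stop on an object; "squeeze" is the grip in N (left out, the last holds). Time passes only in rows, so rows that do not move let the fingers close. It gives the time, the measured TCP pose, the force and the opening at its end, in the units of the state.
- bot.get_obs(): the state, without advancing time (a new reading comes with each control period).
- bot.camera(name): name is "side" or "top"; returns a dict with "image" (480x640x3 uint8, blue, green, red), "depth" (480x640 float32, m along the optical axis (not along the pixel's ray), 0 where there is no reading), "fx", "fy", "cx", "cy" (pixels), "world_to_cam" (4x4, takes a point from world to camera coordinates). Camera axes: x right, y down, z forward; pixel columns grow to the right and rows downward; lengths in m; the calibration is good to about 2 mm. A picture is of the moment at which its call begins.
- bot.close_job(): hands the job in, once; it reports no verdict.
The state is a dict: "time": time; "qpos": joint angles; "joint_velocities": joint speeds; "joint_efforts": joint torques, N m; "position": TCP position; "tool_rot": TCP orientation; "ft_force": force on the tool from outside, world axes, zero at the start; "moment": the same for the moment, N m; "gripper_width": finger opening in m.
Only numpy, scipy, OpenCV 4.12 (cv2) and the standard library are available. Lean on these libraries where they do the work, as an engineer would, in place of code of your own. Each camera call takes 0.05 s, during which the arm holds its last target.

## Working session

There is one attempt and no reset: what is moved stays moved. The work goes in short steps, Python scripts to look and compute and a tool call to move; the robot and the scene stay as the last step left them, time stands still between calls to the robot, and variables do not carry over. Pictures are saved under pics/ and viewed, and the job is handed in when it is done.

Besides the shell and the picture viewer there is one more tool, called after "Call:" by a JSON object that holds its "method" and its "body". drive_tool: Moves the arm, as the interface text tells. Its arguments: {"type":"object","properties":{"translation":{"type":"array","items":{"type":"array","items":{"type":"number"}}},"yaw":{"type":"array","items":{"type":"number"}},"claw":{"type":"array","items":{"type":"number"}},"squeeze":{"type":"number"}},"required":["translation","yaw","claw"]}

```bash
ls; mkdir -p pics; python3 - <<'E'
from plant import bot
import cv2,numpy as np
o=bot.get_obs()
for k,v in o.items(): print(k,np.round(v,4))
for n in ("side","top"):
    c=bot.camera(n); cv2.imwrite(f"pics/{n}0.png",c["image"]); np.savez(f"pics/{n}0.npz",**c)
    W=c["world_to_cam"]; print(n,c["fx"],c["cx"],c["cy"],np.round(W,3).tolist(), np.round(-W[:3,:3].T@W[:3,3],3))
E
```

```text
pics
time 0.0
qpos [-1.32    0.151   1.438   0.      1.5538 -0.134 ]
joint_velocities [-0.0013 -0.0008 -0.0007  0.0003 -0.0009 -0.0004]
joint_efforts [-7.00000e-04 -7.13045e+01 -5.70879e+01 -2.00000e-04  8.80000e-03
 -0.00000e+00]
position [ 0.2158 -0.5328  0.2557]
tool_rot [-0.1352  0.6945 -0.6936  0.1352]
ft_force [0.0928 0.0316 0.0765]
moment [-0.0024  0.0012 -0.0121]
gripper_width 0.0853
side 540.9324972293642 327.0130350358088 237.02717476731289 [[-0.914, -0.406, -0.015, 0.455], [-0.205, 0.492, -0.846, 0.169], [0.351, -0.771, -0.532, 0.742], [0.0, 0.0, 0.0, 1.0]] [0.19  0.674 0.544]
top 495.10531900093963 322.4728926906857 237.39244512403266 [[-0.002, -1.0, 0.024, -0.027], [-0.985, -0.002, -0.171, 0.528], [0.171, -0.025, -0.985, 0.782], [0.0, 0.0, 0.0, 1.0]] [ 0.387 -0.007  0.861]
```

View pics/top0.png

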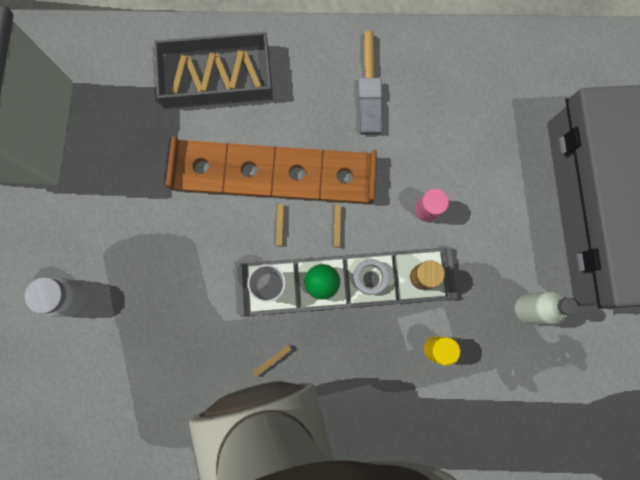

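View pics/side0.png

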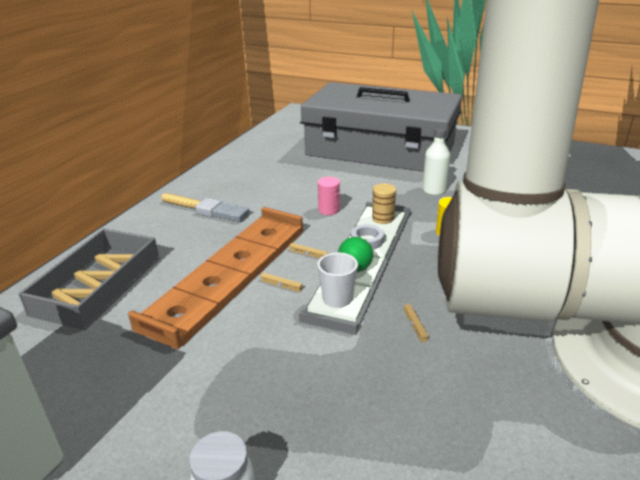

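The top view has +y to the left and +x up. The drying row, from +y to -y, is tumbler (267,283), ball (322,281), ring (372,277) and wooden roller (428,275). The empty carry-rack holes are at (201,166), (249,170), (297,173) and (345,176). The roller candidates are wood with grooves (428,275), pink (432,205) and yellow (443,350). The wooden one, standing on a coaster, is the one meant.

Next I'll enlarge the picture to confirm this and measure.

```bash
cat > h.py <<'E'
import numpy as np,cv2
def load(n): return dict(np.load(n))
def cloud(c):
    d=c["depth"];v,u=np.mgrid[0:480,0:640]
    p=np.stack([(u-c["cx"])/c["fx"]*d,(v-c["cy"])/c["fy"]*d,d],-1)
    W=c["world_to_cam"];q=(p-W[:3,3])@W[:3,:3]
    q[d<=0]=np.nan
    return q
def ray(c,uv,z):
    W=c["world_to_cam"];uv=np.atleast_2d(uv).astype(float)
    r=np.c_[(uv[:,0]-c["cx"])/c["fx"],(uv[:,1]-c["cy"])/c["fy"],np.ones(len(uv))]@W[:3,:3]
    o=-W[:3,:3].T@W[:3,3]
    return o+r*((z-o[2])/r[:,2])[:,None]
E
python3 - <<'E'
from h import *
for n in("top","side"):
    c=load(f"pics/{n}0.npz");q=cloud(c);im=c["image"];hsv=cv2.cvtColor(im,cv2.COLOR_BGR2HSV)
    print(n)
    # wood rack
    m=((hsv[...,0]<16)&(hsv[...,1]>120)&(q[...,0]>0.3)&(q[...,0]<0.75)&(np.abs(q[...,2]-.018)<.03)).astype(np.uint8)
    nl,l,s,ce=cv2.connectedComponentsWithStats(m)
    k=1+np.argmax(s[1:,4]);m=(l==k).astype(np.uint8)
    print("rack stats",s[k],"z med",np.nanmedian(q[...,2][m>0]))
    cs,h=cv2.findContours(m,cv2.RETR_CCOMP,cv2.CHAIN_APPROX_NONE)
    o=max(cs,key=len)
    P=ray(c,o.reshape(-1,2),.018)[:,:2].astype(np.float32);print("rect",cv2.minAreaRect(P))
    # holes: deeper than plane
    for x,hh in zip(cs,h[0]):
        if hh[3]>=0 and len(x)>10:
            e=cv2.fitEllipse(x);print("hole",np.round(e[0],1),np.round(e[1],1),np.round(ray(c,e[0],.018)[0],4))
    top=(np.abs(q[...,2]-.018)<.004)
    t=hsv
    for name,(lo,hi) in dict(green=((45,100,40),(80,255,255))).items():
        g=cv2.inRange(hsv,lo,hi);x=max(cv2.findContours(g,0,1)[0],key=cv2.contourArea)
        e=cv2.fitEllipse(x);print("ball",np.round(e[0],1),np.round(e[1],1),np.round(ray(c,e[0],.0425)[0],4))
    print("zmax ball",)
    g=(g>0)&(q[...,2]>.03)
    A=q[g];s=np.linalg.lstsq(np.c_[2*A,np.ones(len(A))],(A**2).sum(1),rcond=None)[0];print("sphere",np.round(s[:3],4),np.sqrt(s[3]+s[:3]@s[:3]))
    for lo,hi in ((.078,.092),(.03,.04)):
        b=((q[...,2]>lo)&(q[...,2]<hi)&(q[...,0]>.2)&(q[...,0]<.75)&(np.abs(q[...,1])<.35)).astype(np.uint8)
        nl,l,s,ce=cv2.connectedComponentsWithStats(b)
        for i in range(1,nl):
            if s[i,4]>40:
                P=q[l==i]; cc,r=cv2.minEnclosingCircle(P[:,:2].astype(np.float32)); print(lo,"px",np.round(ce[i]),s[i,4],"circ",np.round(cc,4),round(r,4),"z",np.round(np.median(P[:,2]),4))
c=load("pics/top0.npz")
cv2.imwrite("pics/crop1.png",cv2.resize(c["image"][190:375,230:480],None,fx=3,fy=3,interpolation=cv2.INTER_CUBIC))
E
```

```text
top
rack stats [ 166  137  210   66 9608] z med 0.018300363815932245
rect ((0.6538612842559814, 0.061582595109939575), (0.3659941256046295, 0.09617722034454346), 86.1905746459961)
hole [344.5 176.4] [14.8 17.3] [ 0.6425 -0.0669  0.018 ]
hole [297.  173.1] [14.4 17.5] [0.6482 0.017  0.018 ]
hole [249.4 169.8] [14.6 17.3] [0.6537 0.1008 0.018 ]
hole [201.5 166.5] [14.4 17.3] [0.6592 0.1851 0.018 ]
ball [321.6 281.5] [33.2 34.2] [ 0.4549 -0.0255  0.0425]
zmax ball
sphere [ 0.4549 -0.026   0.0437] 0.028933522202241692
0.078 px [430. 273.] 591 circ [ 0.4646 -0.1973] 0.0221 z 0.0825
0.078 px [266. 282.] 236 circ [0.4496 0.0624] 0.0298 z 0.0819
0.03 px [171. 161.] 304 circ [0.6645 0.2354] 0.0451 z 0.0353
0.03 px [373. 175.] 294 circ [ 0.6414 -0.1139] 0.0451 z 0.0356
0.03 px [371. 276.] 567 circ [ 0.4643 -0.1087] 0.0302 z 0.0361
side
rack stats [ 129  208  173  140 8217] z med 0.017474979308705466
rect ((0.6555787324905396, 0.05715757608413696), (0.39379987120628357, 0.11800503730773926), 86.22640991210938)
hole [177.2 314.8] [ 5.9 12.6] [0.6553 0.1978 0.018 ]
hole [211.8 284.5] [5.  9.9] [0.6502 0.1144 0.018 ]
hole [242.  258.4] [3.2 5.9] [0.6444 0.0313 0.018 ]
ball [449.8  41.3] [61.6 91.9] [ 0.6656 -1.6043  0.0425]
zmax ball
sphere [ 0.7085 -0.6958  0.0753] 0.7096844125506903
0.078 px [384. 189.] 215 circ [ 0.4659 -0.1929] 0.0232 z 0.081
0.078 px [338. 265.] 249 circ [0.4521 0.0659] 0.0319 z 0.0806
0.03 px [329. 199.] 91 circ [ 0.5853 -0.2033] 0.0221 z 0.0351
0.03 px [282. 214.] 191 circ [ 0.6409 -0.1118] 0.0447 z 0.0341
0.03 px [383. 214.] 98 circ [ 0.4626 -0.187 ] 0.0202 z 0.0349
0.03 px [369. 233.] 291 circ [ 0.464  -0.1045] 0.0308 z 0.0347
0.03 px [364. 266.] 56 circ [ 0.4351 -0.0113] 0.0159 z 0.036
0.03 px [338. 297.] 154 circ [0.4489 0.0697] 0.0254 z 0.0354
0.03 px [153. 322.] 380 circ [0.6654 0.2402] 0.0465 z 0.0348
```

```bash
python3 - <<'E'
from h import *
c=load("pics/top0.npz");q=cloud(c)
print(np.round(q[200:320:8,250],4)); 
from scipy.spatial.transform import Rotation as R
print(np.round(R.from_quat([-0.1352,0.6945,-0.6936,0.1352]).as_matrix(),3))
E
```

```text
[[ 6.031e-01  1.007e-01  1.400e-03]
 [ 5.888e-01  1.005e-01  3.000e-04]
 [ 5.746e-01  1.004e-01 -1.100e-03]
 [ 5.595e-01  9.970e-02  1.700e-03]
 [ 5.456e-01  9.960e-02 -6.000e-04]
 [ 5.313e-01  9.930e-02 -4.000e-04]
 [ 5.172e-01  9.910e-02 -1.500e-03]
 [ 5.026e-01  9.830e-02  2.200e-03]
 [ 4.879e-01  9.730e-02  7.700e-03]
 [ 4.733e-01  9.610e-02  1.550e-02]
 [ 4.545e-01  8.860e-02  7.480e-02]
 [ 4.415e-01  8.760e-02  8.030e-02]
 [ 4.325e-01  9.500e-02  1.670e-02]
 [ 4.195e-01  9.600e-02  5.800e-03]
 [ 4.059e-01  9.520e-02  9.700e-03]]
[[-0.927 -0.     0.375]
 [-0.375  0.001 -0.927]
 [-0.    -1.    -0.001]]
```

View pics/crop1.png

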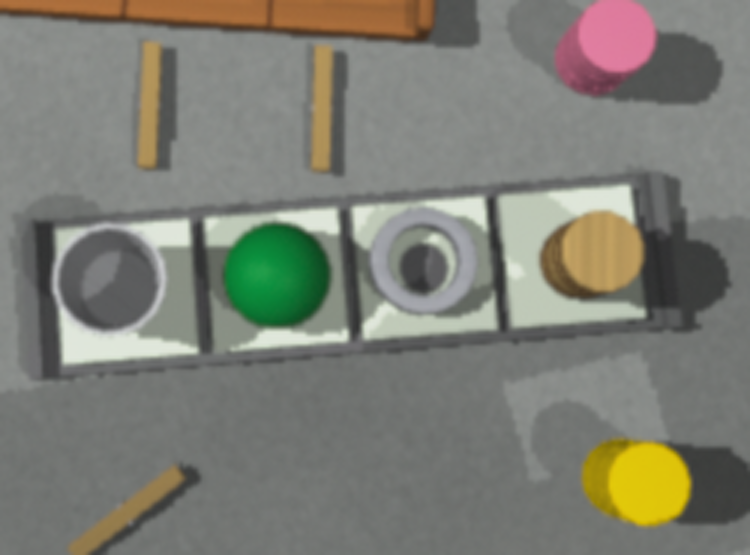

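The enlarged crop shows the grooved wooden roller standing on its coaster at image (430,275). The pink and yellow pieces stand loose on the bench, so I'll leave those alone. Heights fit what they should be: roller top 82 mm, tumbler 82, ring 36, and the radii match.

I'll turn the jaws along world x, then go to the roller first.

Call:
{"method": "drive_tool", "body": {"translation": [[0, 0, 0], [0, 0, 0], [0, 0, 0], [0, 0, 0], [0, 0, 0], [0, 0, 0], [0, 0, 0], [0, 0, 0], [0, 0, 0]], "yaw": [-8.5, -8.5, -8.5, -8.5, -8.5, -8.5, -8.5, -8.5, 0], "claw": [0, 0, 0, 0, 0, 0, 0, 0, 0], "squeeze": 30}}

```text
time: 1.0
position: [0.2158, -0.5328, 0.2559]
tool_rot: [-0.501, 0.499, -0.499, 0.501]
ft_force: [0.1, -0.1, -0.7]
gripper_width: 0.0853
```

Call:
{"method": "drive_tool", "body": {"translation": [[-0.028, 0.009, 0.021], [-0.028, 0.009, 0.021], [-0.028, 0.009, 0.021], [-0.028, 0.009, 0.021], [-0.028, 0.009, 0.021], [-0.028, 0.009, 0.021], [-0.028, 0.009, 0.021], [-0.028, 0.009, 0.021], [-0.028, 0.009, 0.021], [-0.028, 0.009, 0.021], [-0.028, 0.009, 0.021], [-0.028, 0.009, 0.018]], "yaw": [0, 0, 0, 0, 0, 0, 0, 0, 0, 0, 0, 0], "claw": [0, 0, 0, 0, 0, 0, 0, 0, 0, 0, 0, 0]}}

```text
time: 2.2
position: [0.4653, -0.1954, 0.1479]
tool_rot: [-0.499, 0.501, -0.501, 0.499]
ft_force: [-0.1, 0.2, -0.0]
gripper_width: 0.0857
```

```bash
python3 - <<'E'
from h import *
from plant import bot
print(np.round(bot.get_obs()["position"],4))
for n in("top","side"):
    c=bot.camera(n);np.savez(f"pics/{n}1.npz",**c);cv2.imwrite(f"pics/{n}1.png",c["image"])
E
```

```text
[ 0.4653 -0.1954  0.1479]
```

View pics/side1.png

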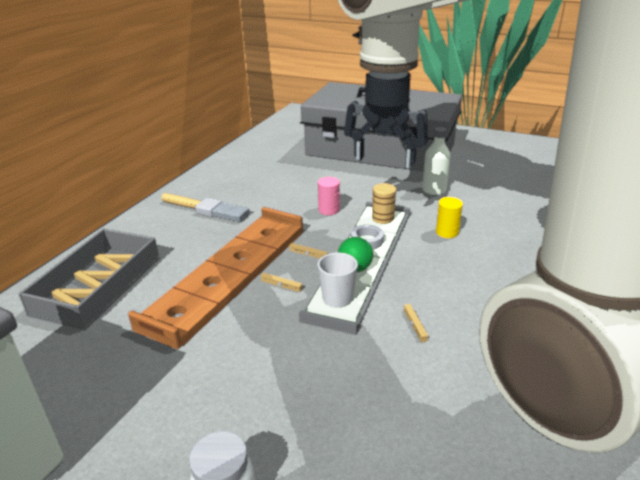

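The jaws (about pixel 385,140) straddle the roller at (384,203), with nothing in the way. I'll descend and grip.

Call:
{"method": "drive_tool", "body": {"translation": [[0, 0.02, 0], [0, 0.02, 0], [0, 0.02, 0], [0, 0.015, 0], [0, 0.015, 0], [0, 0, 0], [0, 0, 0], [0, 0, 0], [0, 0, 0], [0, 0, 0], [0, 0, 0], [0, 0, 0]], "yaw": [0, 0, 0, 0, 0, 0, 0, 0, 0, 0, 0, 0], "claw": [0, 0, 0, 0, 0, 60, 80, 100, 120, 255, 255, 255], "squeeze": 30}}

```text
time: 3.5
position: [0.4648, -0.1969, 0.0592]
tool_rot: [0.5, -0.499, 0.5, -0.5]
ft_force: [-1.4, -0.1, 6.7]
gripper_width: 0.0432
```

Call:
{"method": "drive_tool", "body": {"translation": [[0, 0, 0], [0, 0, 0], [0, -0.005, 0], [0, -0.015, 0], [0, -0.02, 0], [0, -0.02, 0], [0, -0.02, 0], [0, -0.02, 0], [0, 0, 0]], "yaw": [0, 0, 0, 0, 0, 0, 0, 0, 0], "claw": [255, 255, 255, 255, 255, 255, 255, 255, 255], "squeeze": 30}}

```text
time: 4.4
position: [0.4654, -0.1972, 0.1612]
tool_rot: [0.5, -0.498, 0.501, -0.501]
ft_force: [0.5, 0.4, -2.0]
gripper_width: 0.0435
```

```bash
python3 - <<'E'
from h import *
from plant import bot
print(np.round(bot.get_obs()["position"],4))
for n in("top","side"):
    c=bot.camera(n);np.savez(f"pics/{n}2.npz",**c);cv2.imwrite(f"pics/{n}2.png",c["image"])
E
```

```text
[ 0.4654 -0.1972  0.1612]
```

View pics/side2.png

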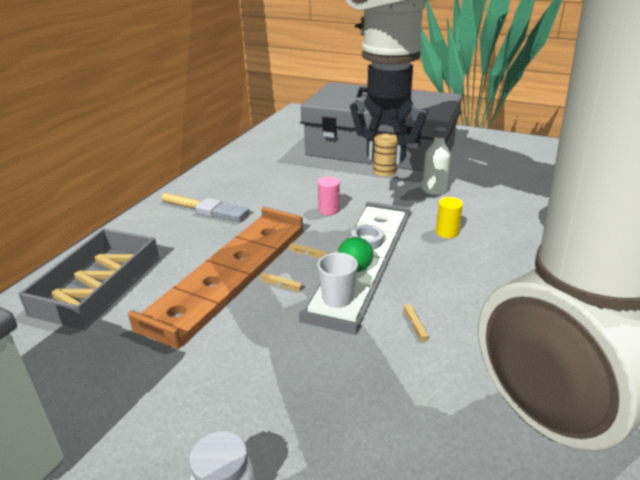

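The roller is lifted cleanly at (385,155), with 43.5 mm between the jaws. I'll carry it to the +y seat of the carry rack.

Call:
{"method": "drive_tool", "body": {"translation": [[-0.008, 0, 0.004], [-0.014, 0, 0.007], [-0.017, 0, 0.009], [-0.017, 0, 0.009], [-0.017, 0, 0.009], [-0.017, 0, 0.009], [-0.017, 0, 0.009], [-0.017, 0, 0.009], [-0.017, 0, 0.009], [-0.017, 0, 0.009], [-0.017, 0, 0.009], [-0.017, 0, 0.009]], "yaw": [0, 0, 0, 0, 0, 0, 0, 0, 0, 0, 0, 0], "claw": [255, 255, 255, 255, 255, 255, 255, 255, 255, 255, 255, 255]}}

```text
time: 5.7
position: [0.5654, -0.0032, 0.1572]
tool_rot: [0.501, -0.5, 0.499, -0.5]
ft_force: [-0.4, -0.4, -0.6]
gripper_width: 0.0434
```

Call:
{"method": "drive_tool", "body": {"translation": [[-0.017, 0, 0.009], [-0.017, 0, 0.009], [-0.017, 0, 0.009], [-0.017, 0, 0.009], [-0.017, 0, 0.009], [-0.017, 0, 0.009], [-0.017, 0, 0.009], [-0.017, 0, 0.009], [-0.017, 0, 0.009], [-0.013, 0, 0.007], [-0.006, 0, 0.009], [0, 0, 0]], "yaw": [0, 0, 0, 0, 0, 0, 0, 0, 0, 0, 0, 0], "claw": [255, 255, 255, 255, 255, 255, 255, 255, 255, 255, 255, 255]}}

```text
time: 6.9
position: [0.663, 0.1681, 0.1579]
tool_rot: [0.5, -0.5, 0.5, -0.5]
ft_force: [0.0, -0.4, -1.0]
gripper_width: 0.0438
```

Call:
{"method": "drive_tool", "body": {"translation": [[-0.01, 0.01, 0], [0, 0.015, 0], [0, 0.015, 0], [0, 0.015, 0], [0, 0.015, 0], [0, 0.01, 0], [0, 0, 0], [0, 0, 0]], "yaw": [0, 0, 0, 0, 0, 0, 0, 0], "claw": [255, 255, 255, 255, 255, 255, 255, 255]}}

```text
time: 7.7
position: [0.6624, 0.1774, 0.0785]
tool_rot: [-0.5, 0.5, -0.5, 0.5]
ft_force: [0.4, -0.2, -1.5]
gripper_width: 0.0433
```

```bash
python3 - <<'E'
from h import *
from plant import bot
o=bot.get_obs();print(np.round(o["position"],4),o["time"])
for n in("top","side"):
    c=bot.camera(n);np.savez(f"pics/{n}3.npz",**c);cv2.imwrite(f"pics/{n}3.png",c["image"])
a=cv2.imread("pics/side3.png")[190:390,80:340];b=cv2.imread("pics/top3.png")[90:290,100:360]
cv2.imwrite("pics/c3.png",cv2.resize(np.vstack([a,b]),None,fx=1.5,fy=1.5))
E
```

```text
[0.6624 0.1774 0.0785] 7.7
```

View pics/c3.png

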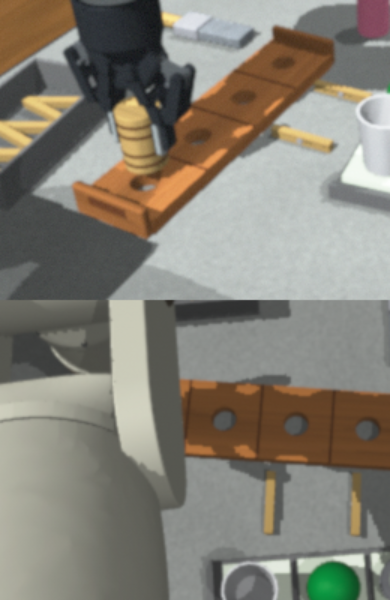

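The roller is just above the +y seat, with about 10 mm left in y. I'll finish the approach and lower it.

Call:
{"method": "drive_tool", "body": {"translation": [[-0.005, 0, 0], [-0.005, 0, 0], [0, 0.006, 0], [0, 0.006, 0], [0, 0.004, 0], [0, 0.002, 0], [0, 0, 0], [0, 0, 0]], "yaw": [0, 0, 0, 0, 0, 0, 0, 0], "claw": [255, 255, 255, 255, 255, 255, 255, 255]}}

```text
time: 8.6
position: [0.6619, 0.1874, 0.0611]
tool_rot: [0.5, -0.5, 0.5, -0.5]
ft_force: [-8.4, -0.8, 14.6]
gripper_width: 0.0436
```

```bash
python3 - <<'E'
from h import *
from plant import bot
o=bot.get_obs();print(np.round(o["position"],4),o["ft_force"])
for n in("side",):
    c=bot.camera(n);np.savez(f"pics/{n}4.npz",**c);cv2.imwrite(f"pics/{n}4.png",c["image"])
q=cloud(c)
a=c["image"][190:350,110:260]
cv2.imwrite("pics/c4.png",cv2.resize(a,None,fx=3.5,fy=3.5,interpolation=cv2.INTER_CUBIC))
E
```

```text
[0.6619 0.1874 0.0611] [-8.37475641 -0.8224443  14.58665283]
```

View pics/c4.png

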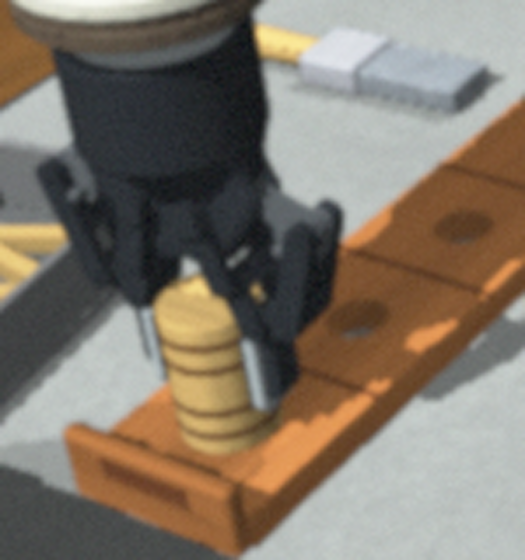

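The roller rests on the seat with about 15 N of contact force. I'll release it and rise.

Call:
{"method": "drive_tool", "body": {"translation": [[0, -0.001, 0], [0, 0, 0], [0, 0, 0], [0, 0, 0], [0, 0, 0], [0, -0.01, 0], [0, -0.03, 0], [0, -0.035, 0], [0, -0.035, 0], [0, -0.02, 0]], "yaw": [0, 0, 0, 0, 0, 0, 0, 0, 0, 0], "claw": [100, 80, 60, 0, 0, 0, 0, 0, 0, 0]}}

```text
time: 9.65
position: [0.6628, 0.1876, 0.1955]
tool_rot: [-0.499, 0.499, -0.501, 0.501]
ft_force: [0.1, 0.2, 0.2]
gripper_width: 0.0853
```

Call:
{"method": "drive_tool", "body": {"translation": [[0.025, 0, -0.018], [0.025, 0, -0.018], [0.025, 0, -0.018], [0.025, 0, -0.018], [0.025, 0, -0.018], [0.025, 0, -0.018], [0.025, 0, -0.018], [0.025, 0, -0.018], [0.025, 0, -0.018], [0.025, 0, -0.018], [0.025, 0, -0.018], [0.02, 0, 0]], "yaw": [0, 0, 0, 0, 0, 0, 0, 0, 0, 0, 0, 0], "claw": [0, 0, 0, 0, 0, 0, 0, 0, 0, 0, 0, 0]}}

```text
time: 10.85
position: [0.463, -0.1088, 0.1924]
tool_rot: [0.5, -0.5, 0.5, -0.5]
ft_force: [1.3, -0.3, 0.2]
gripper_width: 0.0852
```

```bash
cat > meas.py <<'E'
import sys
from h import *
from plant import bot
k=sys.argv[1]
o=bot.get_obs();print(np.round(o["position"],4),o["time"])
for n in("top","side"):
    c=bot.camera(n);np.savez(f"pics/{n}{k}.npz",**c);cv2.imwrite(f"pics/{n}{k}.png",c["image"])
    q=cloud(c)
    for lo,hi in ((.078,.094),(.031,.0395)):
        b=((q[...,2]>lo)&(q[...,2]<hi)&(q[...,0]>.38)&(q[...,0]<.75)&(np.abs(q[...,1])<.35)).astype(np.uint8)
        nl,l,s,ce=cv2.connectedComponentsWithStats(b)
        for i in range(1,nl):
            if s[i,4]>100:
                P=q[l==i]; cc,r=cv2.minEnclosingCircle(P[:,:2].astype(np.float32)); print(n,lo,"px",np.round(ce[i]),s[i,4],"circ",np.round(cc,4),round(r,4),"z",np.round(np.median(P[:,2]),4))
E
python3 meas.py 5
```

```text
[ 0.463  -0.1088  0.1924] 10.85
top 0.078 px [192. 153.] 558 circ [0.6619 0.1864] 0.0227 z 0.0839
top 0.078 px [266. 283.] 237 circ [0.4498 0.0624] 0.0298 z 0.082
top 0.031 px [171. 161.] 302 circ [0.6642 0.2351] 0.0455 z 0.0355
top 0.031 px [365. 284.] 230 circ [ 0.4626 -0.1075] 0.0283 z 0.0364
side 0.078 px [337. 264.] 250 circ [0.4499 0.0658] 0.031 z 0.0806
side 0.078 px [169. 277.] 497 circ [0.6614 0.1908] 0.0231 z 0.0833
side 0.031 px [282. 213.] 175 circ [ 0.6418 -0.1114] 0.0445 z 0.0347
side 0.031 px [369. 233.] 272 circ [ 0.4634 -0.1039] 0.0313 z 0.0348
side 0.031 px [339. 297.] 125 circ [0.4466 0.0729] 0.0246 z 0.0353
side 0.031 px [176. 308.] 132 circ [0.6598 0.1931] 0.0214 z 0.035
side 0.031 px [154. 322.] 347 circ [0.6645 0.2399] 0.0452 z 0.0348
```

View pics/top5.png

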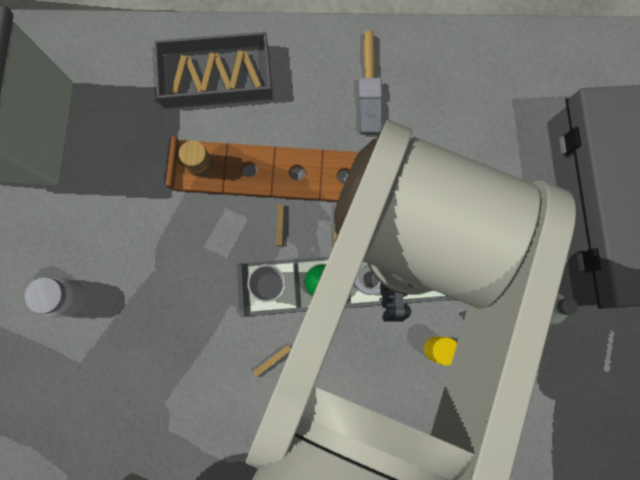

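The placed roller measures (0.6619, 0.1864) against a seat at (0.6621, 0.1871) in the same camera. It stands at (192,153), less than 1 mm off. Next I'll go down over the ring and look at the fingertip height.

Call:
{"method": "drive_tool", "body": {"translation": [[0, 0.03, 0], [0, 0.03, 0], [0, 0.03, 0], [0, 0.03, 0], [0, 0.015, 0], [0, 0.006, 0], [0, 0, 0]], "yaw": [0, 0, 0, 0, 0, 0, 0], "claw": [0, 0, 0, 0, 0, 0, 0]}}

```text
time: 11.65
position: [0.4645, -0.1073, 0.0503]
tool_rot: [0.5, -0.5, 0.499, -0.5]
ft_force: [-0.7, 1.7, 0.5]
gripper_width: 0.0855
```

```bash
python3 - <<'E'
from h import *
from plant import bot
o=bot.get_obs();print(np.round(o["position"],4),o["ft_force"])
c=bot.camera("side");np.savez("pics/side6.npz",**c)
cv2.imwrite("pics/c6.png",cv2.resize(c["image"][150:290,310:470],None,fx=4,fy=4,interpolation=cv2.INTER_CUBIC))
E
```

```text
[ 0.4645 -0.1073  0.0503] [-0.69303046  1.65804646  0.45022346]
```

View pics/c6.png

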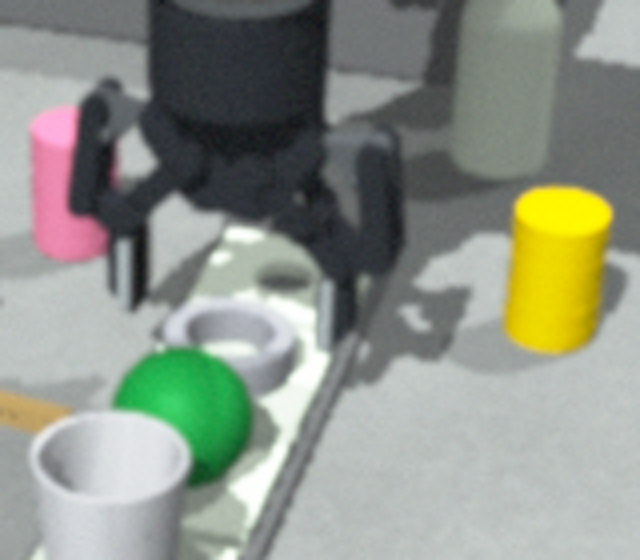

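```bash
python3 - <<'E'
from h import *
c=load("pics/side6.npz");q=cloud(c)
x,y,z=q[...,0],q[...,1],q[...,2]
for a,b in ((.40,.4295),(.50,.53)):
    m=(x>a)&(x<b)&(abs(y+.105)<.018)&(z>.012)&(z<.08)
    print(a,np.round(np.sort(z[m])[:12],4))
v,u=np.where((abs(x-.415)<.02)&(abs(y+.105)<.02)&(z>.01)&(z<.08))
for r in range(222,244,2): print(r,np.round(q[r,390:397,2],3),np.round(q[r,393],3))
E
```

```text
0.4 [0.0129 0.0134 0.0135 0.0135 0.0136 0.014  0.0141 0.0141 0.0141 0.0145
 0.0145 0.0145]
0.5 [0.0389 0.0394 0.0395 0.0397 0.04   0.0406 0.0406 0.0407 0.0418 0.0418
 0.0418 0.042 ]
222 [0.073 0.074 0.075 0.074 0.072 0.071 0.071] [ 0.416 -0.094  0.074]
224 [0.068 0.068 0.07  0.07  0.067 0.068 0.07 ] [ 0.416 -0.095  0.07 ]
226 [0.065 0.066 0.066 0.064 0.063 0.063 0.064] [ 0.416 -0.098  0.064]
228 [0.06  0.061 0.062 0.061 0.06  0.06  0.061] [ 0.415 -0.096  0.061]
230 [0.056 0.057 0.056 0.057 0.056 0.056 0.058] [ 0.416 -0.097  0.057]
232 [0.051 0.053 0.054 0.05  0.053 0.052 0.053] [ 0.416 -0.101  0.05 ]
234 [0.048 0.048 0.048 0.047 0.049 0.047 0.049] [ 0.416 -0.099  0.047]
236 [0.045 0.046 0.045 0.042 0.039 0.007 0.007] [ 0.416 -0.101  0.042]
238 [0.038 0.039 0.042 0.013 0.009 0.007 0.006] [ 0.427 -0.139  0.013]
240 [0.014 0.015 0.015 0.008 0.008 0.009 0.008] [ 0.427 -0.14   0.008]
242 [0.015 0.013 0.011 0.008 0.006 0.008 0.006] [ 0.425 -0.134  0.008]
```

Open tips are at about 38 mm while the TCP is at 50 mm, so at 60 mm opening they reach about 20 mm ahead of the TCP. I'll lower another 10 mm and close gently.

Call:
{"method": "drive_tool", "body": {"translation": [[0, 0.005, 0], [0, 0.005, 0], [0, 0, 0], [0, 0, 0], [0, 0, 0], [0, 0, 0], [0, 0, 0], [0, 0, 0], [0, 0, 0]], "yaw": [0, 0, 0, 0, 0, 0, 0, 0, 0], "claw": [0, 0, 30, 50, 70, 90, 255, 255, 255], "squeeze": 40}}

```text
time: 12.6
position: [0.4646, -0.1078, 0.0409]
tool_rot: [-0.5, 0.5, -0.5, 0.5]
ft_force: [-3.8, 0.8, 9.4]
gripper_width: 0.0578
```

Call:
{"method": "drive_tool", "body": {"translation": [[0, 0, 0], [0, -0.003, 0], [0, -0.007, 0], [0, -0.01, 0], [0, -0.01, 0], [0, 0, 0]], "yaw": [0, 0, 0, 0, 0, 0], "claw": [255, 255, 255, 255, 255, 255]}}

```text
time: 13.2
position: [0.4652, -0.108, 0.0721]
tool_rot: [0.5, -0.499, 0.501, -0.501]
ft_force: [-0.9, 0.4, -2.8]
gripper_width: 0.058
```

```bash
python3 - <<'E'
from h import *
from plant import bot
o=bot.get_obs();print(np.round(o["position"],4),o["ft_force"])
c=bot.camera("side");np.savez("pics/side7.npz",**c)
cv2.imwrite("pics/c7.png",cv2.resize(c["image"][150:290,310:470],None,fx=4,fy=4,interpolation=cv2.INTER_CUBIC))
E
```

```text
[ 0.4652 -0.108   0.0721] [-0.91448789  0.35564493 -2.76113796]
```

View pics/c7.png

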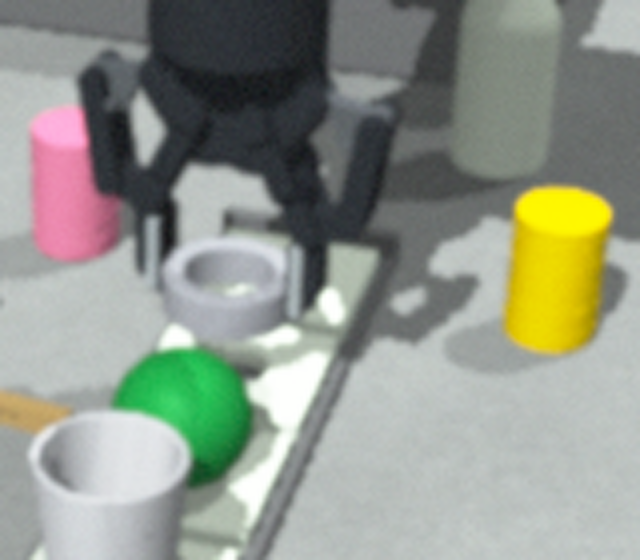

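The ring is held level at crop (225,285), i.e. image (366,221). I'll carry it to the inner +y seat.

Call:
{"method": "drive_tool", "body": {"translation": [[0, -0.02, 0], [0, -0.02, 0], [-0.008, -0.02, 0.008], [-0.017, 0, 0.016], [-0.017, 0, 0.016], [-0.017, 0, 0.016], [-0.017, 0, 0.016], [-0.017, 0, 0.016], [-0.017, 0, 0.016], [-0.017, 0, 0.016], [-0.017, 0, 0.016], [-0.017, 0, 0.016]], "yaw": [0, 0, 0, 0, 0, 0, 0, 0, 0, 0, 0, 0], "claw": [255, 255, 255, 255, 255, 255, 255, 255, 255, 255, 255, 255]}}

```text
time: 14.45
position: [0.6168, 0.0542, 0.1298]
tool_rot: [0.5, -0.5, 0.5, -0.5]
ft_force: [0.3, -0.5, -1.1]
gripper_width: 0.0577
```

Call:
{"method": "drive_tool", "body": {"translation": [[-0.017, 0, 0.016], [-0.017, 0, 0.016], [-0.0155, 0, 0.0085], [0, 0.015, 0], [0, 0.02, 0], [0, 0.02, 0], [0, 0.01, 0], [0, 0.007, 0], [0, 0, 0]], "yaw": [0, 0, 0, 0, 0, 0, 0, 0, 0], "claw": [255, 255, 255, 255, 255, 255, 255, 255, 255]}}

```text
time: 15.35
position: [0.6564, 0.1027, 0.0576]
tool_rot: [0.5, -0.5, 0.5, -0.5]
ft_force: [0.2, -0.5, -1.1]
gripper_width: 0.0581
```

```bash
python3 - <<'E'
from h import *
from plant import bot
o=bot.get_obs();print(np.round(o["position"],4),o["ft_force"])
c=bot.camera("side");np.savez("pics/side8.npz",**c)
cv2.imwrite("pics/c8.png",cv2.resize(c["image"][170:350,110:310],None,fx=3.3,fy=3.3,interpolation=cv2.INTER_CUBIC))
E
```

```text
[0.6564 0.1027 0.0576] [ 0.21045082 -0.48933199 -1.1034371 ]
```

View pics/c8.png

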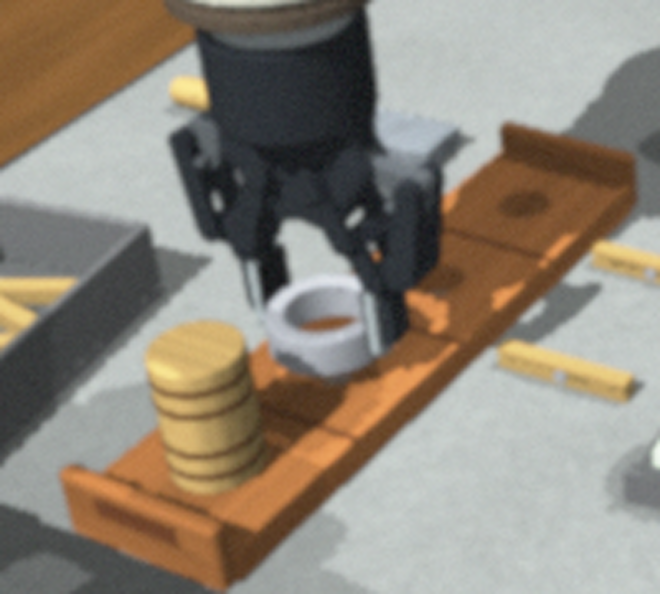

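The ring is about 15 mm above its seat and level. I'll lower it, release and rise.

Call:
{"method": "drive_tool", "body": {"translation": [[0, 0.006, 0], [0, 0.005, 0], [0, 0.003, 0], [0, 0, 0], [0, 0, 0]], "yaw": [0, 0, 0, 0, 0], "claw": [255, 255, 255, 255, 255]}}

```text
time: 15.9
position: [0.6568, 0.103, 0.0444]
tool_rot: [-0.5, 0.5, -0.5, 0.5]
ft_force: [0.1, 0.7, -1.8]
gripper_width: 0.0581
```

Call:
{"method": "drive_tool", "body": {"translation": [[0, 0, 0], [0, 0, 0], [0, 0, 0], [0, 0, 0], [0, -0.02, 0], [0, -0.03, 0], [0, -0.03, 0], [0, -0.04, 0], [0, -0.02, 0], [0, 0, 0]], "yaw": [0, 0, 0, 0, 0, 0, 0, 0, 0, 0], "claw": [60, 40, 20, 0, 0, 0, 0, 0, 0, 0]}}

```text
time: 16.9
position: [0.6579, 0.103, 0.1881]
tool_rot: [-0.499, 0.499, -0.501, 0.502]
ft_force: [0.3, 0.1, -0.2]
gripper_width: 0.0852
```

```bash
python3 meas.py 9
```

```text
[0.6579 0.103  0.1881] 16.9
top 0.078 px [276. 282.] 131 circ [0.4497 0.0623] 0.0297 z 0.0821
top 0.031 px [373. 175.] 295 circ [ 0.6409 -0.1142] 0.0451 z 0.0357
side 0.078 px [338. 265.] 248 circ [0.4497 0.0657] 0.0309 z 0.0805
side 0.078 px [169. 277.] 495 circ [0.6629 0.191 ] 0.0237 z 0.0834
side 0.031 px [282. 213.] 170 circ [ 0.6424 -0.1102] 0.0448 z 0.0345
side 0.031 px [210. 273.] 508 circ [0.6573 0.1069] 0.0308 z 0.0368
side 0.031 px [337. 296.] 134 circ [0.4493 0.069 ] 0.0256 z 0.035
side 0.031 px [176. 309.] 126 circ [0.6587 0.1943] 0.0213 z 0.0347
side 0.031 px [154. 322.] 348 circ [0.6644 0.2412] 0.0455 z 0.0348
```

Call:
{"method": "drive_tool", "body": {"translation": [[0.0125, 0, -0.02], [0.0125, 0, -0.02], [0.0125, 0, -0.02], [0.0125, 0, -0.02], [0.0125, 0, -0.02], [0.0125, 0, -0.02], [0.0125, 0, -0.02], [0.0125, 0, -0.02], [0.0125, 0, -0.02], [0.0125, 0.01, -0.02], [0.0015, 0.02, -0.0015], [0, 0, 0]], "yaw": [0, 0, 0, 0, 0, 0, 0, 0, 0, 0, 0, 0], "claw": [0, 0, 0, 0, 0, 0, 0, 0, 0, 0, 0, 0]}}

```text
time: 18.2
position: [0.4536, -0.0238, 0.1516]
tool_rot: [-0.501, 0.501, -0.499, 0.499]
ft_force: [0.6, -0.2, -0.1]
gripper_width: 0.0853
```

```bash
python3 meas.py 10
```

```text
[ 0.4536 -0.0238  0.1516] 18.2
top 0.078 px [192. 153.] 556 circ [0.6612 0.1866] 0.0225 z 0.0839
top 0.031 px [171. 161.] 307 circ [0.6644 0.2345] 0.0454 z 0.0353
top 0.031 px [243. 163.] 368 circ [0.6565 0.1019] 0.0302 z 0.0375
top 0.031 px [373. 168.] 216 circ [ 0.6521 -0.1154] 0.0339 z 0.036
side 0.078 px [337. 265.] 251 circ [0.4512 0.0661] 0.0311 z 0.0805
side 0.078 px [169. 277.] 492 circ [0.6617 0.1907] 0.0234 z 0.0833
side 0.031 px [282. 213.] 171 circ [ 0.6416 -0.1109] 0.0457 z 0.0346
side 0.031 px [210. 273.] 513 circ [0.6573 0.106 ] 0.0314 z 0.0368
side 0.031 px [337. 297.] 134 circ [0.4492 0.0689] 0.0254 z 0.0355
side 0.031 px [176. 309.] 138 circ [0.6602 0.1926] 0.0215 z 0.0348
side 0.031 px [153. 322.] 351 circ [0.6648 0.239 ] 0.0447 z 0.0349
```

View pics/side10.png

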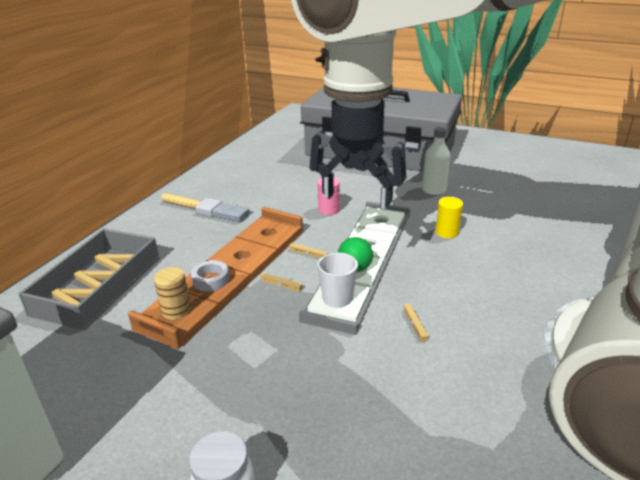

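View pics/top10.png

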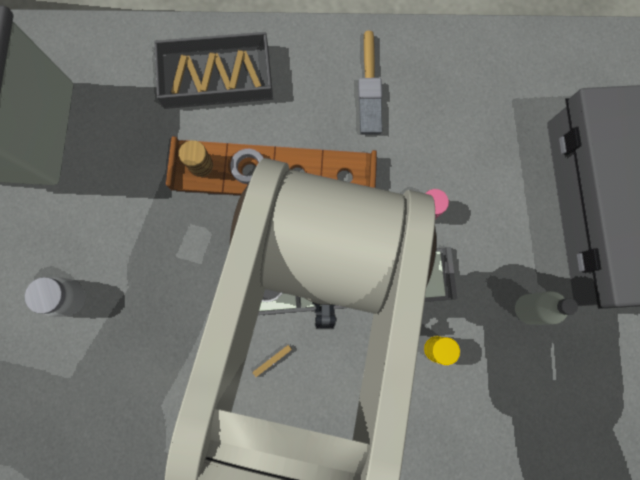

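The ring sits at (0.6565, 0.1019), exactly on its seat. The gripper is above the ball, which is at side pixel (355,253). I'll descend and grip.

Call:
{"method": "drive_tool", "body": {"translation": [[0, 0.025, 0], [0, 0.03, 0], [0, 0.03, 0], [0, 0.015, 0], [0, 0.009, 0], [0, 0, 0], [0, 0, 0], [0, 0, 0], [0, 0, 0], [0, 0, 0], [0, 0, 0], [0, 0, 0]], "yaw": [0, 0, 0, 0, 0, 0, 0, 0, 0, 0, 0, 0], "claw": [0, 0, 0, 0, 0, 0, 20, 40, 60, 80, 255, 255], "squeeze": 30}}

```text
time: 19.5
position: [0.4555, -0.0238, 0.0461]
tool_rot: [-0.5, 0.5, -0.5, 0.5]
ft_force: [-6.3, -0.3, 12.8]
gripper_width: 0.0588
```

Call:
{"method": "drive_tool", "body": {"translation": [[0, 0, 0], [0, -0.003, 0], [0, -0.007, 0], [0, -0.01, 0], [0, -0.01, 0], [0, 0, 0]], "yaw": [0, 0, 0, 0, 0, 0], "claw": [255, 255, 255, 255, 255, 255]}}

```text
time: 20.1
position: [0.4562, -0.0239, 0.0771]
tool_rot: [-0.5, 0.499, -0.501, 0.501]
ft_force: [-0.5, -0.8, -2.0]
gripper_width: 0.0586
```

```bash
python3 - <<'E'
from h import *
from plant import bot
o=bot.get_obs();print(np.round(o["position"],4),o["ft_force"])
c=bot.camera("side");np.savez("pics/side11.npz",**c)
cv2.imwrite("pics/c11.png",cv2.resize(c["image"][150:310,290:450],None,fx=3.5,fy=3.5,interpolation=cv2.INTER_CUBIC))
E
```

```text
[ 0.4562 -0.0239  0.0771] [-0.52527323 -0.77682156 -2.03219496]
```

View pics/c11.png

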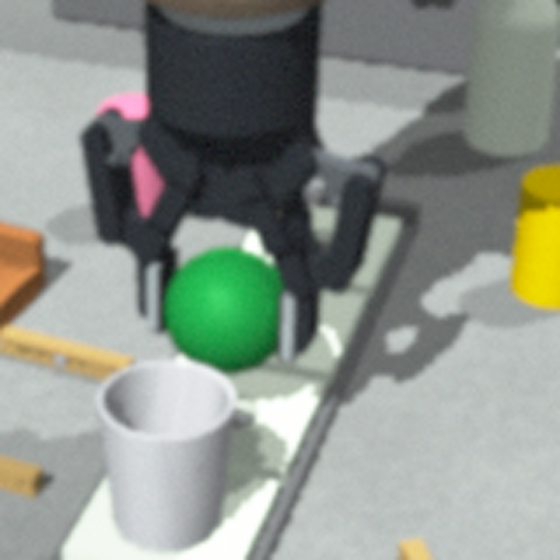

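The ball is held, lifted to crop (225,308). I'll carry it to the inner -y seat.

Call:
{"method": "drive_tool", "body": {"translation": [[0, -0.02, 0], [-0.003, -0.02, 0.01], [-0.004, 0, 0.0175], [-0.004, 0, 0.0175], [-0.004, 0, 0.0175], [-0.004, 0, 0.0175], [-0.004, 0, 0.0175], [-0.004, 0, 0.0175], [-0.004, 0, 0.0175], [-0.004, 0, 0.0175], [-0.004, 0, 0.0175], [-0.004, 0, 0.0175]], "yaw": [0, 0, 0, 0, 0, 0, 0, 0, 0, 0, 0, 0], "claw": [255, 255, 255, 255, 255, 255, 255, 255, 255, 255, 255, 255]}}

```text
time: 21.35
position: [0.6409, 0.0196, 0.1147]
tool_rot: [0.5, -0.5, 0.5, -0.5]
ft_force: [0.7, -0.0, -0.6]
gripper_width: 0.0584
```

Call:
{"method": "drive_tool", "body": {"translation": [[0, 0, 0.011], [0, 0.015, 0], [0, 0.02, 0], [0, 0.015, 0], [0, 0.006, 0], [0, 0, 0]], "yaw": [0, 0, 0, 0, 0, 0], "claw": [255, 255, 255, 255, 255, 255]}}

```text
time: 21.95
position: [0.6506, 0.0193, 0.0582]
tool_rot: [0.501, -0.5, 0.499, -0.5]
ft_force: [0.2, -0.5, -1.2]
gripper_width: 0.0585
```

```bash
python3 - <<'E'
from h import *
from plant import bot
o=bot.get_obs();print(np.round(o["position"],4),o["ft_force"])
c=bot.camera("side");np.savez("pics/side12.npz",**c)
cv2.imwrite("pics/c12.png",cv2.resize(c["image"][150:330,140:340],None,fx=3.3,fy=3.3,interpolation=cv2.INTER_CUBIC))
E
```

```text
[0.6506 0.0193 0.0582] [ 0.20602705 -0.47048085 -1.24456979]
```

View pics/c12.png

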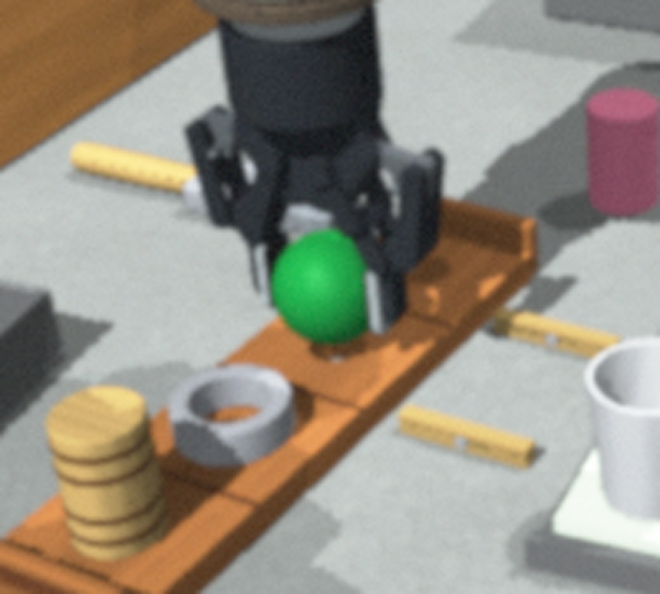

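Call:
{"method": "drive_tool", "body": {"translation": [[0, 0.005, 0], [0, 0.004, 0], [0, 0.0015, 0], [0, 0, 0], [0, 0, 0]], "yaw": [0, 0, 0, 0, 0], "claw": [255, 255, 255, 255, 255]}}

```text
time: 22.5
position: [0.6514, 0.0194, 0.049]
tool_rot: [-0.5, 0.5, -0.5, 0.5]
ft_force: [-0.7, -0.2, -0.8]
gripper_width: 0.0586
```

Call:
{"method": "drive_tool", "body": {"translation": [[0, 0, 0], [0, 0, 0], [0, 0, 0], [0, 0, 0], [0, 0, 0], [0, -0.015, 0], [0, -0.03, 0], [0, -0.03, 0], [0, -0.04, 0], [0, -0.02, 0], [0, 0, 0]], "yaw": [0, 0, 0, 0, 0, 0, 0, 0, 0, 0, 0], "claw": [75, 65, 50, 25, 0, 0, 0, 0, 0, 0, 0]}}

```text
time: 23.6
position: [0.6525, 0.0193, 0.1888]
tool_rot: [-0.499, 0.498, -0.501, 0.502]
ft_force: [-0.7, 0.2, -0.6]
gripper_width: 0.0855
```

```bash
python3 - <<'E'
from h import *
from plant import bot
o=bot.get_obs();print(np.round(o["position"],4),o["ft_force"])
c=bot.camera("side");np.savez("pics/side13.npz",**c)
cv2.imwrite("pics/c13.png",cv2.resize(c["image"][150:330,140:340],None,fx=3.3,fy=3.3,interpolation=cv2.INTER_CUBIC))
g=cv2.inRange(cv2.cvtColor(c["image"],cv2.COLOR_BGR2HSV),(45,100,40),(80,255,255));g[:150]=0
x=max(cv2.findContours(g,0,1)[0],key=cv2.contourArea);e=cv2.minEnclosingCircle(x);print(e,ray(c,e[0],.0445))
E
```

```text
[0.6525 0.0193 0.1888] [-0.65202064  0.18188671 -0.62397386]
((240.01162719726562, 241.0988311767578), 17.117630004882812) [[0.65259422 0.0195471  0.0445    ]]
```

View pics/c13.png

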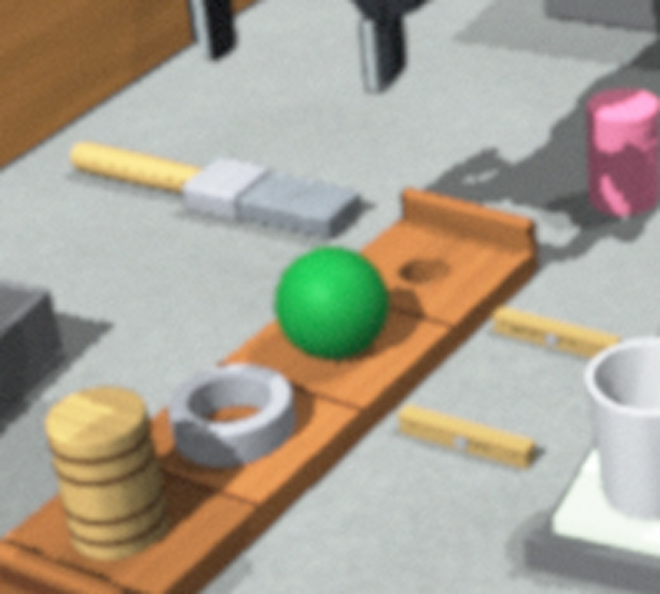

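The ball is in its seat at crop (332,302), with the hole fully covered. Now to the tumbler.

Call:
{"method": "drive_tool", "body": {"translation": [[-0.0045, 0, -0.02], [-0.0045, 0, -0.02], [-0.0045, 0, -0.02], [-0.0045, 0, -0.02], [-0.0045, 0, -0.02], [-0.0045, 0, -0.02], [-0.0045, 0, -0.02], [-0.0045, 0, -0.02], [-0.0045, 0, -0.02], [-0.0045, 0, -0.02], [0, 0, -0.0015], [0, 0, 0]], "yaw": [0, 0, 0, 0, 0, 0, 0, 0, 0, 0, 0, 0], "claw": [0, 0, 0, 0, 0, 0, 0, 0, 0, 0, 0, 0]}}

```text
time: 24.85
position: [0.4496, 0.0643, 0.1837]
tool_rot: [0.5, -0.5, 0.5, -0.5]
ft_force: [0.7, -0.6, 0.2]
gripper_width: 0.0852
```

Call:
{"method": "drive_tool", "body": {"translation": [[0, 0.03, 0], [0, 0.03, 0], [0, 0.03, 0], [0, 0.016, 0], [0, 0, 0], [0, 0, 0]], "yaw": [0, 0, 0, 0, 0, 0], "claw": [0, 0, 0, 0, 0, 0]}}

```text
time: 25.45
position: [0.4503, 0.0641, 0.0781]
tool_rot: [0.5, -0.5, 0.5, -0.5]
ft_force: [-0.3, -0.4, 0.8]
gripper_width: 0.0853
```

```bash
python3 meas.py 14; python3 - <<'E'
from h import *
c=load("pics/side14.npz")
cv2.imwrite("pics/c14.png",cv2.resize(c["image"][170:340,250:420],None,fx=3.3,fy=3.3,interpolation=cv2.INTER_CUBIC))
E
```

```text
[0.4503 0.0641 0.0781] 25.45
top 0.078 px [192. 153.] 560 circ [0.6611 0.1865] 0.0221 z 0.0839
top 0.031 px [171. 161.] 296 circ [0.6646 0.2338] 0.0453 z 0.0353
top 0.031 px [248. 166.] 481 circ [0.6564 0.1022] 0.0302 z 0.0375
top 0.031 px [373. 175.] 289 circ [ 0.641  -0.1142] 0.0449 z 0.0358
side 0.078 px [308. 256.] 117 circ [0.496  0.0666] 0.013 z 0.0864
side 0.078 px [338. 264.] 246 circ [0.451  0.0653] 0.0316 z 0.0804
side 0.078 px [368. 271.] 113 circ [0.401  0.0683] 0.0115 z 0.0863
side 0.078 px [169. 277.] 496 circ [0.6613 0.19  ] 0.0243 z 0.0833
side 0.031 px [275. 212.] 118 circ [ 0.6548 -0.1118] 0.0334 z 0.0345
side 0.031 px [242. 253.] 103 circ [0.646  0.0282] 0.0272 z 0.0358
side 0.031 px [210. 273.] 519 circ [0.6559 0.1049] 0.0319 z 0.0368
side 0.031 px [337. 297.] 135 circ [0.4492 0.0691] 0.0255 z 0.036
side 0.031 px [176. 309.] 129 circ [0.6595 0.1936] 0.0214 z 0.0351
side 0.031 px [153. 322.] 348 circ [0.6642 0.2401] 0.0445 z 0.0349
```

View pics/c14.png

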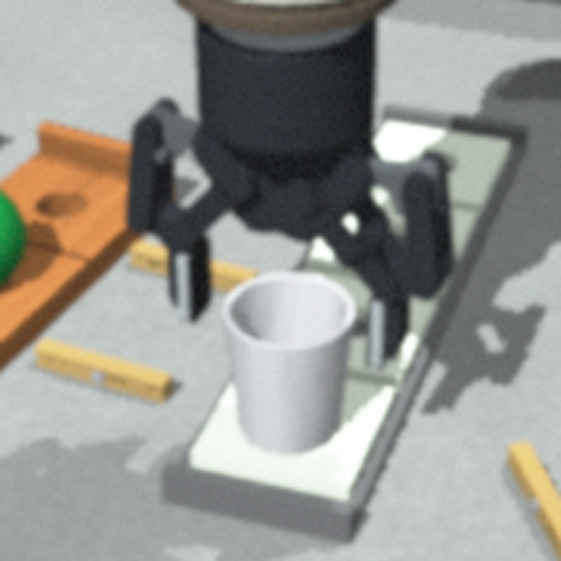

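The tumbler rim, at crop (290,310), is centred between the pads. Grip and lift a little.

Call:
{"method": "drive_tool", "body": {"translation": [[0, 0, 0], [0, 0, 0], [0, 0, 0], [0, 0, 0], [0, 0, 0], [0, 0, 0], [0, 0, 0], [0, -0.003, 0], [0, -0.007, 0], [0, -0.01, 0], [0, -0.01, 0], [0, 0, 0]], "yaw": [0, 0, 0, 0, 0, 0, 0, 0, 0, 0, 0, 0], "claw": [20, 40, 60, 80, 255, 255, 255, 255, 255, 255, 255, 255], "squeeze": 30}}

```text
time: 26.75
position: [0.4506, 0.0643, 0.1096]
tool_rot: [-0.5, 0.499, -0.5, 0.501]
ft_force: [-0.4, 0.2, -0.1]
gripper_width: 0.0588
```

```bash
python3 - <<'E'
from h import *
from plant import bot
o=bot.get_obs();print(np.round(o["position"],4),o["ft_force"])
c=bot.camera("side");np.savez("pics/side15.npz",**c)
cv2.imwrite("pics/c15.png",cv2.resize(c["image"][170:340,250:420],None,fx=3.3,fy=3.3,interpolation=cv2.INTER_CUBIC))
E
```

```text
[0.4506 0.0643 0.1096] [-0.44695274  0.21224387 -0.12233159]
```

View pics/c15.png

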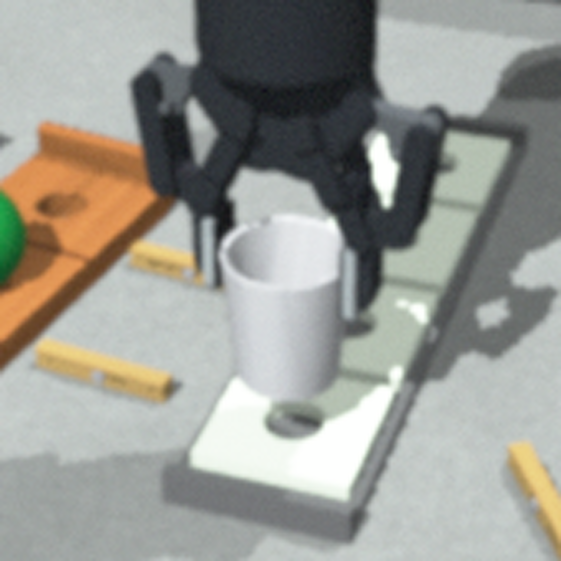

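The tumbler hangs upright. I'll carry it to the -y end seat.

Call:
{"method": "drive_tool", "body": {"translation": [[0, -0.015, 0], [0, -0.02, 0], [0.004, -0.01, 0.006], [0.008, 0, 0.012], [0.008, 0, 0.012], [0.008, 0, 0.012], [0.008, 0, 0.012], [0.008, 0, 0.012], [0.008, 0, 0.012], [0.008, 0, 0.012], [0.008, 0, 0.012], [0.008, 0, 0.012]], "yaw": [0, 0, 0, 0, 0, 0, 0, 0, 0, 0, 0, 0], "claw": [255, 255, 255, 255, 255, 255, 255, 255, 255, 255, 255, 255]}}

```text
time: 28.0
position: [0.5649, -0.0123, 0.1528]
tool_rot: [-0.5, 0.5, -0.5, 0.5]
ft_force: [0.4, 0.1, -1.3]
gripper_width: 0.0588
```

Call:
{"method": "drive_tool", "body": {"translation": [[0.008, 0, 0.012], [0.008, 0, 0.012], [0.008, 0, 0.012], [0.008, 0, 0.012], [0.008, 0, 0.012], [0.008, 0, 0.012], [0.006, 0, 0.0095], [0, 0.01, 0], [0, 0.02, 0], [0, 0.02, 0], [0, 0.01, 0], [0, 0, 0]], "yaw": [0, 0, 0, 0, 0, 0, 0, 0, 0, 0, 0, 0], "claw": [255, 255, 255, 255, 255, 255, 255, 255, 255, 255, 255, 255]}}

```text
time: 29.2
position: [0.6445, -0.0652, 0.0911]
tool_rot: [0.501, -0.501, 0.499, -0.5]
ft_force: [-0.3, 0.5, -0.5]
gripper_width: 0.059
```

```bash
python3 - <<'E'
from h import *
from plant import bot
o=bot.get_obs();print(np.round(o["position"],4),o["ft_force"])
c=bot.camera("side");np.savez("pics/side16.npz",**c)
cv2.imwrite("pics/c16.png",cv2.resize(c["image"][130:300,170:340],None,fx=3.3,fy=3.3,interpolation=cv2.INTER_CUBIC))
E
```

```text
[ 0.6445 -0.0652  0.0911] [-0.29192223  0.51565997 -0.52510697]
```

View pics/c16.png

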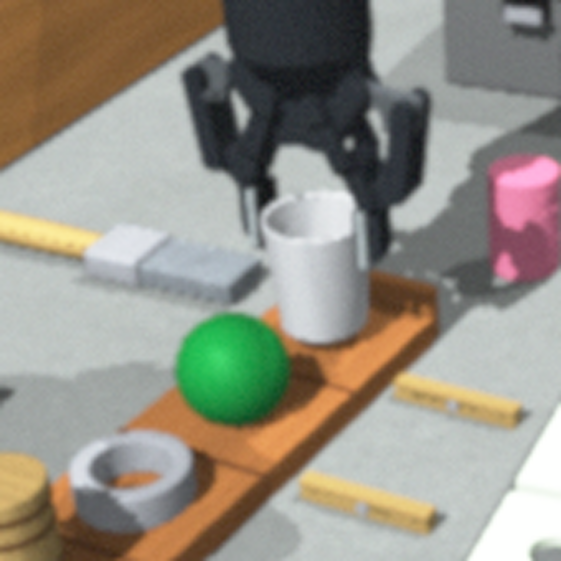

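The tumbler is upright about 12 mm above the last seat. I'll lower it and release.

Call:
{"method": "drive_tool", "body": {"translation": [[0, 0.006, 0], [0, 0.004, 0], [0, 0.002, 0], [0, 0, 0], [0, 0, 0]], "yaw": [0, 0, 0, 0, 0], "claw": [255, 255, 255, 255, 255]}}

```text
time: 29.75
position: [0.6455, -0.0656, 0.081]
tool_rot: [-0.5, 0.5, -0.5, 0.5]
ft_force: [0.2, 0.1, -1.0]
gripper_width: 0.0585
```

Call:
{"method": "drive_tool", "body": {"translation": [[0, 0.001, 0], [0, 0, 0], [0, 0, 0]], "yaw": [0, 0, 0], "claw": [255, 255, 255]}}

```text
time: 30.05
position: [0.6456, -0.0656, 0.0806]
tool_rot: [-0.5, 0.5, -0.5, 0.5]
ft_force: [-3.0, 0.7, 7.2]
gripper_width: 0.0587
```

Call:
{"method": "drive_tool", "body": {"translation": [[0, 0, 0], [0, 0, 0], [0, 0, 0], [0, 0, 0], [0, 0, 0], [0, -0.015, 0], [0, -0.03, 0], [0, -0.03, 0], [0, -0.03, 0], [0, 0, 0]], "yaw": [0, 0, 0, 0, 0, 0, 0, 0, 0, 0], "claw": [75, 65, 50, 25, 0, 0, 0, 0, 0, 0]}}

```text
time: 31.05
position: [0.6468, -0.0658, 0.1907]
tool_rot: [0.499, -0.498, 0.502, -0.502]
ft_force: [1.1, -0.6, -0.4]
gripper_width: 0.0855
```

Call:
{"method": "drive_tool", "body": {"translation": [[0.025, 0, -0.02], [0.03, 0, -0.02], [0.03, 0, -0.02], [0.03, 0, -0.02], [0.03, 0, -0.02], [0.03, 0, -0.02], [0.03, 0, -0.02], [0.03, 0, -0.02], [0.03, 0, -0.02], [0.03, 0, -0.02], [0.02, 0, -0.02], [0, 0, 0]], "yaw": [0, 0, 0, 0, 0, 0, 0, 0, 0, 0, 0, 0], "claw": [0, 0, 0, 0, 0, 0, 0, 0, 0, 0, 0, 0]}}

```text
time: 32.25
position: [0.4236, -0.383, 0.1853]
tool_rot: [0.5, -0.5, 0.501, -0.499]
ft_force: [-1.2, 0.8, -0.8]
gripper_width: 0.0856
```

```bash
python3 meas.py 17; python3 - <<'E'
from h import *
for n in("top","side"):
    c=load(f"pics/{n}17.npz");im=c["image"];q=cloud(c)
    g=cv2.inRange(cv2.cvtColor(im,cv2.COLOR_BGR2HSV),(45,100,40),(80,255,255))
    if n=="side": g[:150]=0
    x=max(cv2.findContours(g,0,1)[0],key=cv2.contourArea);e=cv2.fitEllipse(x);print("ball",np.round(e[0],1),np.round(e[1],1),ray(c,e[0],.0445))
    m=(g>0)&(q[...,0]>.5);print("ball z max",np.nanpercentile(q[...,2][m],99))
c=load("pics/top17.npz");cv2.imwrite("pics/c17.png",cv2.resize(c["image"][110:320,140:480],None,fx=2.3,fy=2.3,interpolation=cv2.INTER_CUBIC))
E
```

```text
[ 0.4236 -0.383   0.1853] 32.25
top 0.078 px [192. 153.] 555 circ [0.6609 0.1868] 0.0223 z 0.0839
top 0.078 px [348. 162.] 268 circ [ 0.6455 -0.0674] 0.0301 z 0.0836
top 0.031 px [171. 161.] 296 circ [0.6641 0.2334] 0.0449 z 0.0352
top 0.031 px [247. 165.] 475 circ [0.656  0.1027] 0.0305 z 0.0373
top 0.031 px [373. 175.] 294 circ [ 0.6408 -0.1145] 0.0445 z 0.0358
side 0.078 px [265. 202.] 239 circ [ 0.6451 -0.0641] 0.0313 z 0.0818
side 0.078 px [169. 277.] 495 circ [0.6622 0.1909] 0.0232 z 0.0833
side 0.031 px [210. 273.] 517 circ [0.6579 0.1063] 0.0317 z 0.0368
side 0.031 px [176. 308.] 128 circ [0.6595 0.1936] 0.0214 z 0.0352
side 0.031 px [153. 322.] 342 circ [0.665  0.2403] 0.0451 z 0.0349
ball [296.3 167. ] [32.6 33.4] [[0.65066279 0.01749294 0.0445    ]]
ball z max 0.07537784151797945
ball [240.1 241.3] [32.6 33. ] [[0.65205385 0.02016296 0.0445    ]]
ball z max 0.07336461820354079
```

View pics/side17.png

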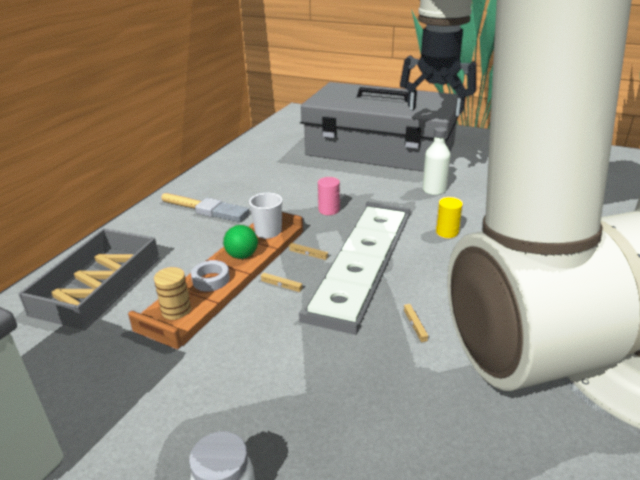

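View pics/c17.png

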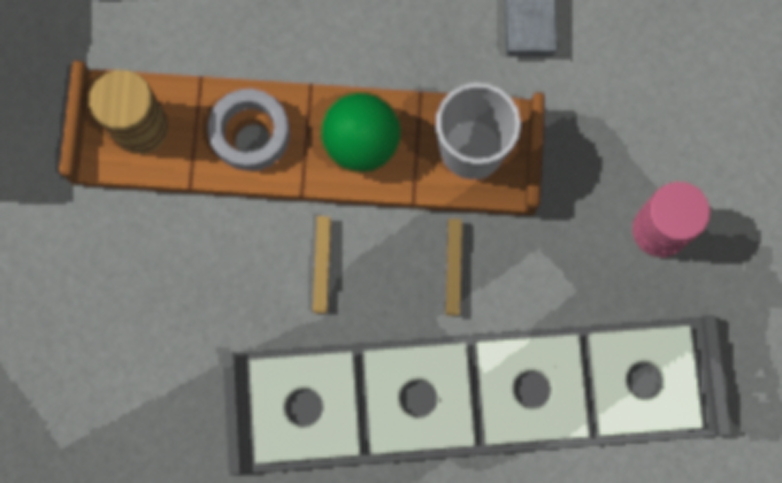

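All four stand on their seats. In the top frame, measured against the seat:

| Thing | Measured | Seat |
|---|---|---|
| Roller | (0.661, 0.187) | (0.662, 0.187) |
| Ring | (0.656, 0.102) | (0.6565, 0.102) |
| Ball | (0.6507, 0.0175) | (0.651, 0.0173) |
| Tumbler | (0.6455, -0.0674) | (0.645, -0.0675) |

The arm is clear of everything, so I'll hand in.

```bash
python3 -c "
from plant import bot
print(bot.get_obs()['time']);print(bot.close_job())"
```

```text
32.35
the job is handed in; nothing more can be done
None
```

All four things are on the carrying rack in reverse order, and I handed the job in at 32.4 s of the 96 s allowed. From +y to -y the drying rack held tumbler, ball, ring and roller. The carrying rack now holds roller, ring, ball and tumbler.

- **Centring:** in the last top picture each thing is within about 1 mm of its seat centre. The ball, which centres itself in its hole, came out within 0.4 mm of the position I had computed.
- **Standing:** the tops of the roller, tumbler and ball are at the heights expected when seated upright. The ring reads about 1 mm below its expected 38 mm, within what the depth readings scatter. Positions held steady from picture to picture, and the gripper is open and well clear.
- **Disagreement:** the side camera reads about 3–4 mm more in y than the top camera for most things, both before and after the move. I treated that as a calibration offset and worked from displacements within the top view.
- **Look-alikes:** the pink and yellow ones were not touched.
- **Forces:** the highest reading at the end of a move was about 17 N, when the roller was set down.

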